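# Set the stock tags of the compound bins

### The job

On the stock board, push the hinged tags over with the fingertips until only the full bins (a bar in both slots) show the disc face, their tags leaning back to the bin; the tags of all other bins, empty or with a single bar, must lean to the robot and show the strip face. Some tags are right already. Push gently and grasp or lift nothing, and leave the bars and the things lying about where they are.

Things in the scene. Friction and masses are not known exactly. Their poses are not given: they have to be found in the camera images.
- board: Plywood stock board fixed on the table, 228 x 400 x 12 mm, turned up to about 10 degrees. Four stations side by side along its y, 96 mm apart: a tag on the robot's side, a bin behind it. Origin: on the table, under the middle of the line of tag hinges; x points from tags to bins, y along the row, z up. The deck is 12 mm above the table.
- tag_1: Fixed steel bracket of one tag, 66 mm along y, 46 along x, on the deck; its station varies: its bin is the one 120 mm behind it along x. Origin: underside centre (12 mm above the table), axes as the board's. The hinge runs along y, 30 mm above the origin, between cheeks 36 mm tall; thin wire rests, up to 41 mm above the origin, stand 14 mm before and behind the hinge.
- leaf_1 (a joint): Hinge angle of tag_1's aluminium leaf, 46 wide, 60 hinge to edge, 4 thick, 50 g. Stops: 0 = leans 45 deg to the robot (-x), strip face up; 1.571 = leans 45 deg to the bin, disc face up; there its edge is 42 mm off the hinge and 72 above the tag's origin (upright: 90). Turns freely (under 0.2 N), falls to the side it leans to. A level push 20 to 35 mm above the hinge from the side it leans to tips it.
- tag_2: Fixed steel bracket of one tag, 66 mm along y, 46 along x, on the deck; its station varies: its bin is the one 120 mm behind it along x. Origin: underside centre (12 mm above the table), axes as the board's. The hinge runs along y, 30 mm above the origin, between cheeks 36 mm tall; thin wire rests, up to 41 mm above the origin, stand 14 mm before and behind the hinge.
- leaf_2 (a joint): Hinge angle of tag_2's aluminium leaf, 46 wide, 60 hinge to edge, 4 thick, 50 g. Stops: 0 = leans 45 deg to the robot (-x), strip face up; 1.571 = leans 45 deg to the bin, disc face up; there its edge is 42 mm off the hinge and 72 above the tag's origin (upright: 90). Turns freely (under 0.2 N), falls to the side it leans to. A level push 20 to 35 mm above the hinge from the side it leans to tips it.
- tag_3: Fixed steel bracket of one tag, 66 mm along y, 46 along x, on the deck; its station varies: its bin is the one 120 mm behind it along x. Origin: underside centre (12 mm above the table), axes as the board's. The hinge runs along y, 30 mm above the origin, between cheeks 36 mm tall; thin wire rests, up to 41 mm above the origin, stand 14 mm before and behind the hinge.
- leaf_3 (a joint): Hinge angle of tag_3's aluminium leaf, 46 wide, 60 hinge to edge, 4 thick, 50 g. Stops: 0 = leans 45 deg to the robot (-x), strip face up; 1.571 = leans 45 deg to the bin, disc face up; there its edge is 42 mm off the hinge and 72 above the tag's origin (upright: 90). Turns freely (under 0.2 N), falls to the side it leans to. A level push 20 to 35 mm above the hinge from the side it leans to tips it.
- tag_4: Fixed steel bracket of one tag, 66 mm along y, 46 along x, on the deck; its station varies: its bin is the one 120 mm behind it along x. Origin: underside centre (12 mm above the table), axes as the board's. The hinge runs along y, 30 mm above the origin, between cheeks 36 mm tall; thin wire rests, up to 41 mm above the origin, stand 14 mm before and behind the hinge.
- leaf_4 (a joint): Hinge angle of tag_4's aluminium leaf, 46 wide, 60 hinge to edge, 4 thick, 50 g. Stops: 0 = leans 45 deg to the robot (-x), strip face up; 1.571 = leans 45 deg to the bin, disc face up; there its edge is 42 mm off the hinge and 72 above the tag's origin (upright: 90). Turns freely (under 0.2 N), falls to the side it leans to. A level push 20 to 35 mm above the hinge from the side it leans to tips it.
- bin_1: Grey plastic bin, fixed on the board 120 mm behind a tag, 72 (x) x 81 (y) x 32 mm high, open on top, 3 mm walls, with one divider along x that makes two slots side by side. Full = a bar in both slots. Which station it has varies. Origin: underside centre (12 mm above the table), axes as the board's; slot centres at y = +19.5 and -19.5 mm.
- bin_2: Grey plastic bin, fixed on the board 120 mm behind a tag, 72 (x) x 81 (y) x 32 mm high, open on top, 3 mm walls, with one divider along x that makes two slots side by side. Full = a bar in both slots. Which station it has varies. Origin: underside centre (12 mm above the table), axes as the board's; slot centres at y = +19.5 and -19.5 mm.
- bin_3: Grey plastic bin, fixed on the board 120 mm behind a tag, 72 (x) x 81 (y) x 32 mm high, open on top, 3 mm walls, with one divider along x that makes two slots side by side. Full = a bar in both slots. Which station it has varies. Origin: underside centre (12 mm above the table), axes as the board's; slot centres at y = +19.5 and -19.5 mm.
- bin_4: Grey plastic bin, fixed on the board 120 mm behind a tag, 72 (x) x 81 (y) x 32 mm high, open on top, 3 mm walls, with one divider along x that makes two slots side by side. Full = a bar in both slots. Which station it has varies. Origin: underside centre (12 mm above the table), axes as the board's; slot centres at y = +19.5 and -19.5 mm.
- bar_1: White bar of polishing compound, loose in a slot of a bin, 60 mm along the slot, 30 mm wide, 30 mm high, its top 45 mm above the table. Origin: underside centre. Leave alone.
- bar_2: White bar of polishing compound, loose in a slot of a bin, 60 mm along the slot, 30 mm wide, 30 mm high, its top 45 mm above the table. Origin: underside centre. Leave alone.
- bar_3: White bar of polishing compound, loose in a slot of a bin, 60 mm along the slot, 30 mm wide, 30 mm high, its top 45 mm above the table. Origin: underside centre. Leave alone.
- bar_4: White bar of polishing compound, loose in a slot of a bin, 60 mm along the slot, 30 mm wide, 30 mm high, its top 45 mm above the table. Origin: underside centre. Leave alone.
- bar_5: White bar of polishing compound, loose in a slot of a bin, 60 mm along the slot, 30 mm wide, 30 mm high, its top 45 mm above the table. Origin: underside centre. Leave alone.
- tweezers_a: Loose tweezers, 128 x 16 x 10 mm, lying on the deck between the two middle tags, along the board's x. Origin: underside centre. Leave alone.
- paste_pot: Loose lidded pot, diameter 65, 42 mm high, on the table beyond the board's +y end. Origin: underside centre. Leave alone.
- driver: Loose screwdriver, 122 x 13 x 14 mm, on the table before the board's front edge. Origin: underside centre. Leave alone.
- red_frame: Loose folded spectacle frame, 148 x 48 x 14 mm, on the table beyond the board's -y end. Origin: underside centre. Leave alone.

How it is judged:
By the outcome, as a careful person would: the job done as asked, in the order asked, and still so for the second after the job is handed in, with the robot touching nothing.
It also fails if it takes over 51 s, if anything falls off the work surface, if the arm or the gripper's body presses on something with over 40 N, if the wrist force passes 120 N, or if a joint passes its speed limit or range.

### The arm

A 6-joint arm with a two-finger parallel gripper is mounted at the origin on the work surface; the furniture and walls round the work are solid. World frame = base frame: x ahead of the robot, y to its left, z up, the work surface at z = 0. Lengths are in m, angles in degrees, forces in N, time in s.
With the tool pointing down it reaches from about 0.3 to 0.75 m from the base axis. Payload 8.5 kg.
Tool frame: the origin (TCP) lies midway between the tips of the shut fingers; the grasp point (between the pads) lies env.tcp_to_grasp behind it (env.tcp_to_grasp is the distance from the TCP to the grasp point, in m); z points along the fingers, y is the line along which they close (so a half turn about z gives the same grasp; the last joint's range is limited). The gripper opens to 85 mm and grips with 20 to 120 N. Pads are 22 mm wide; open, the fingers measure 114 mm over their backs; the gripper's body (76 mm by 85 mm) begins 54 mm behind the grasp point. The pads swing forward as they close: fully open they stand 13 mm farther back than shut.
Start: joints at [57.966, 21.807, 74.336, -0, 83.858, -12.336], TCP at [0.185, 0.518, 0.231] pointing down, gripper open.
Joint ranges: [-178.18, 178.18], [-50.72, 133.34], [12.68, 142.11], [-81.47, 261.47], [9.98, 163.14], [-165.26, 165.26]. Speed limits (degrees/s): [136.94, 136.94, 180, 180, 180, 180].

### API

Orientations are given as a 3x3 rotation matrix whose columns are the frame's x, y, z axes.
In Python, from rig import observe, optics, job, env gives the robot as it stands. The module is installed in compiled form; this text tells all that it offers.
- The arm moves only by the shell command python3 -m jog 'ROWS' [FORCE]. ROWS is JSON, a list of rows, each a list of 7 numbers: the turn, a rotation vector about the tool's x, y, z in rad, then the shift along the tool's x, y, z in m, then the opening in per cent of the stroke, from 0 (shut) to 100 (fully open). A call has 1 to 10 rows; each row shifts and turns the commanded pose from where the row before left it, along the tool's axes as they then stand; what a row does not reach is not made up. A row lasts 1/8 s, in which the tool goes at most 62.5 mm and 10.7 degrees, less where a joint would pass 70% of its speed; a pose out of reach is approached as far as the arm can. A call is refused whole if a number of a shift passes 0.0625 or a number of a turn 0.188, either way. A call with a gripper value outside its range is refused whole. The fingers move at their own pace and stop on an object; FORCE is the grip in N (left out, the last holds). Time passes only in rows, so rows that do not move let the fingers close. It gives the time, the measured TCP pose, the force, the opening and the grip force at its end, in the units of the state.
- observe(): the state, without advancing time (a new reading comes with each control period).
- optics.get_image(name): name is "scene" or "side" or "wrist"; returns a dict with "pixels" (384x512x3 uint8, red, green, blue), "mtx" (3x3 intrinsics, pixels), "rvec" (rotation vector, rad) and "tvec" (3), from world to camera coordinates, as OpenCV has them. Camera axes: x right, y down, z forward; pixel columns grow to the right and rows downward; lengths in m; the calibration is good to about 2 mm. A picture is of the moment at which its call begins. There is no depth.
- job.close_job(): hands the job in; it is judged then, once.
The state is a dict: "time_s": time; "q": joint angles; "qvel": joint speeds; "joint_efforts": joint torques, N m; "position": TCP position; "tool_rot": TCP orientation; "ft_force": force on the tool from outside, world axes, zero at the start; "wrist_torque": the same for the moment, N m; "grip_width": finger opening in m; "gripper_force": force on a finger pad.
Only numpy, scipy, OpenCV 4.12 (cv2) and the standard library are available. Lean on these libraries where they do the work, as an engineer would, in place of code of your own. Each camera call takes 0.05 s, during which the arm holds its last target. There are 200 camera calls.

## Working session

There is one attempt and no reset: what is moved stays moved. The work goes in short steps, Python scripts to look and compute and a shell command to move; the robot and the scene stay as the last step left them, time stands still between calls to the robot, and variables do not carry over. Pictures are saved under pics/ and viewed, at most 10 in all, crops included, and the job is handed in when it is done.

```bash
mkdir -p pics; python3 - <<'E'
from rig import observe, optics, env
import cv2,numpy as np,pickle
s=observe();print(s['time_s'],s['position'],np.round(s['tool_rot'],3),s['grip_width'],env.tcp_to_grasp)
for n in("scene","side"):
    d=optics.get_image(n);pickle.dump(d,open(n+'.pkl','wb'))
    cv2.imwrite(f'pics/{n}0.png',cv2.resize(d['pixels'][...,::-1],(800,600),interpolation=cv2.INTER_CUBIC))
    R=cv2.Rodrigues(np.array(d['rvec'],float))[0];print(n,-R.T@np.ravel(d['tvec']),R[2])
E
```

```text
0.0 [0.18522265 0.51756018 0.23069803] [[-0.941  0.337 -0.001]
 [ 0.337  0.941 -0.001]
 [ 0.    -0.001 -1.   ]] 0.08564404002254304 0.0187
scene [ 0.05999182 -0.64955158  0.41266487] [ 0.52362374  0.74493037 -0.41339681]
side [0.50758334 0.66828542 0.61857739] [ 0.01882441 -0.78631321 -0.61754124]
```

View pics/scene0.png

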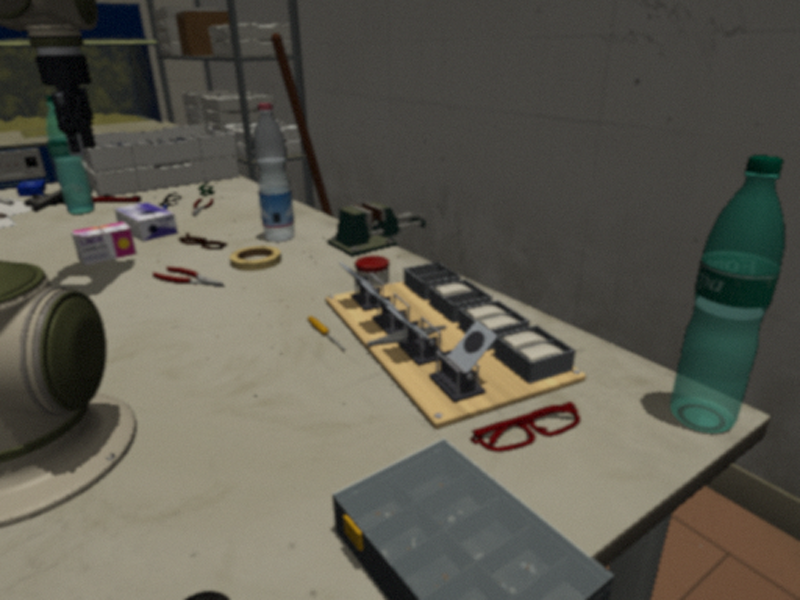

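View pics/side0.png

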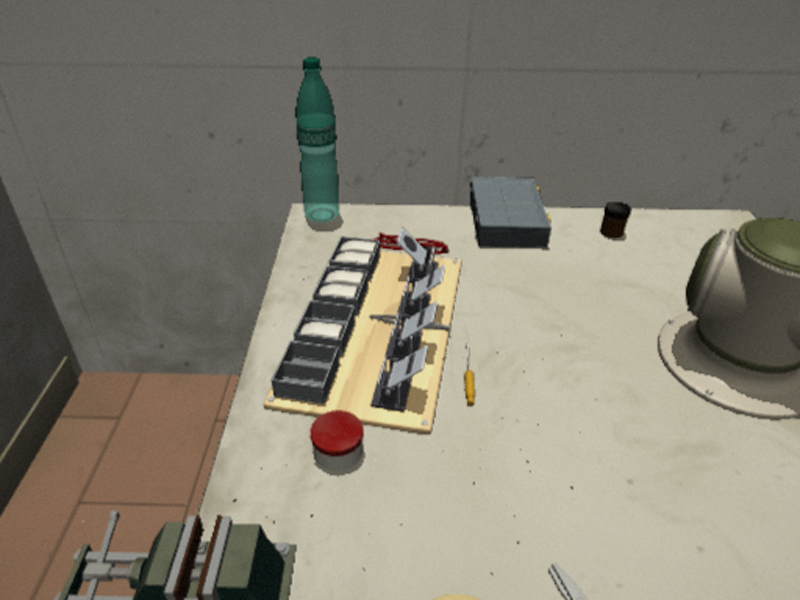

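The side view shows the bins from the far end (-y) as full, full, single, empty. The far tag leans to the bin, and the other three seem to lean to the robot. I'll zoom in to confirm this and get points for the board fit.

```bash
python3 - <<'E'
import cv2,pickle
for n,(x0,y0,w,h) in dict(side=(165,140,140,140),scene=(200,160,180,120)).items():
    p=pickle.load(open(n+'.pkl','rb'))['pixels'][y0:y0+h,x0:x0+w,::-1]
    k=4 if n=='scene' else 4.2
    cv2.imwrite(f'pics/{n}_c.png',cv2.resize(p,None,fx=k,fy=k,interpolation=cv2.INTER_CUBIC))
E
```

```text
(no output)
```

View pics/side_c.png

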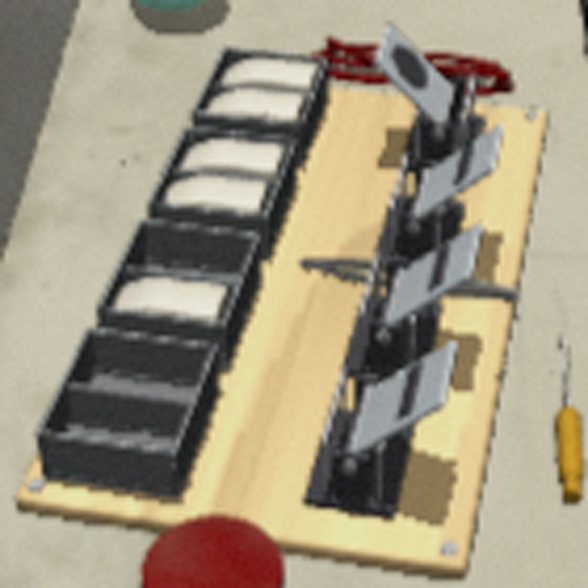

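View pics/scene_c.png

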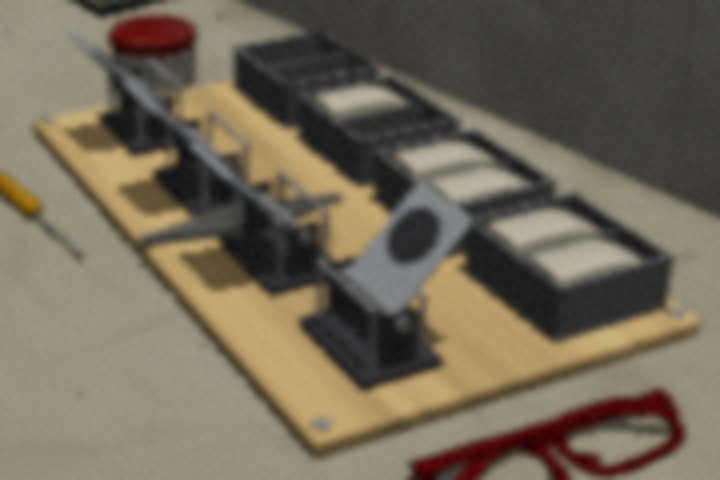

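The crops confirm it. Stations along y are -144 full, -48 full, +48 single and +144 empty. The leaf at -144 already shows its disc, and the other three lean to the robot. Only the station at y=-48 is wrong and must be pushed towards +x. I'll fit the board pose from corners and leaf edges.

```bash
python3 - <<'E'
import cv2,pickle,numpy as np
from scipy.optimize import least_squares
S=[];Y=lambda o:(o)
def leaf(y,x,a,b): return [((x,y-.023,.084),a),((x,y+.023,.084),b)]
side=[(('f',.2,.012),(467,562)),(('b',.2,.012),(21,499)),(('f',-.2,.012),(548,108))]
side+=leaf(-.144,.042,(390,25),(377,65))+leaf(-.048,-.042,(503,128),(492,170))+leaf(.048,-.042,(483,227),(474,290))+leaf(.144,-.042,(459,342),(450,408))
scene=[(('f',-.2,.012),(318,443)),(('b',-.2,.012),(697,318)),(('f',.2,.012),(37,125))]
scene+=leaf(-.144,.042,(472,215),(415,183))
D={n:pickle.load(open(n+'.pkl','rb')) for n in('side','scene')}
def res(p):
    x,y,t,f=p;c,s=np.cos(t),np.sin(t);r=[]
    for n,L,k,o in(('side',side,4.2,(165,140)),('scene',scene,4,(200,160))):
        P=np.array([[{'f':f,'b':f+.228}.get(a[0],a[0]),a[1],a[2]] for a,_ in L],float)
        W=np.c_[x+c*P[:,0]-s*P[:,1],y+s*P[:,0]+c*P[:,1],P[:,2]]
        d=D[n];q=cv2.projectPoints(W,np.array(d['rvec'],float),np.array(d['tvec'],float),np.array(d['mtx'],float),None)[0][:,0]
        u=(np.array([b for _,b in L])+.5)/k-.5+np.array(o);r.append(q-u)
    return np.concatenate(r).ravel()
o=least_squares(res,[.5,0,0,-.06],loss='soft_l1');p=o.x
print(p[:2],np.degrees(p[2]),p[3]);print(np.round(res(p).reshape(-1,2),1).tolist())
c,s=np.cos(p[2]),np.sin(p[2])
R=np.array([[c,-s],[s,c]])
for y in(-.144,-.048,.048,.144):print(y,p[:2]+R@[0,y])
print('axis',R[:,0]);np.save('p.npy',p)
E
```

```text
[ 0.48385897 -0.05285279] -9.429888165704028 -0.06024471695538156
[[0.5, 1.8], [-1.9, 0.4], [-0.5, 0.3], [-0.4, 0.2], [-0.3, -0.2], [0.2, -0.8], [0.7, 0.1], [0.2, -0.6], [-0.2, -2.7], [0.3, 0.2], [-0.7, -0.1], [-0.6, 0.2], [1.3, -0.1], [-2.0, -1.1], [-0.6, 1.8], [0.5, 0.2]]
-0.144 [ 0.46026593 -0.19490689]
-0.048 [ 0.47599463 -0.10020416]
0.048 [ 0.49172332 -0.00550142]
0.144 [0.50745202 0.08920131]
axis [ 0.98648683 -0.16384058]
```

Only the station at y=-48 needs pushing, and its hinge is at (0.476, -0.100). I'll turn the tool so its -x runs along board x, shut the fingers and go in front of that tag, staying high.

```bash
python3 -m jog '[[0,0,-0.18,0,0,0,0],[0,0,0,-0.025,-0.047,0,0],[0,0,0,-0.025,-0.047,0,0],[0,0,0,-0.025,-0.047,0,0],[0,0,0,-0.025,-0.047,0,0],[0,0,0,-0.025,-0.047,0,0],[0,0,0,-0.025,-0.047,0,0],[0,0,0,-0.025,-0.047,0,0]]' 20; python3 -m jog '[[0,0,0,-0.025,-0.047,0,0],[0,0,0,-0.025,-0.047,0,0],[0,0,0,-0.025,-0.047,0,0],[0,0,0,-0.025,-0.047,0,0],[0,0,0,-0.025,-0.047,0,0],[0,0,0,0,0,0,0],[0,0,0,0,0,0,0]]'; python3 - <<'E'
from rig import observe;import numpy as np
s=observe();P=s['position'];R=s['tool_rot'];print(P,np.round(R,3),s['grip_width'])
p=np.load('p.npy');t=p[2];c,sn=np.cos(t),np.sin(t)
print('board xy',np.array([[c,sn],[-sn,c]])@(P[:2]-p[:2]))
E
```

```text
time_s: 1.1
position: [0.3045, 0.1631, 0.2313]
tool_rot: [[-0.987, 0.163, 0.0], [0.163, 0.987, 0.0], [-0.0, 0.0, -1.0]]
ft_force: [1.1, 0.3, 0.2]
grip_width: -0.0003
gripper_force: 0.0
time_s: 1.98
position: [0.389, -0.0871, 0.231]
tool_rot: [[-0.987, 0.163, -0.001], [0.163, 0.987, 0.001], [0.001, 0.001, -1.0]]
ft_force: [0.0, 0.1, 0.4]
grip_width: 0.0003
gripper_force: 0.0
[ 0.38898518 -0.08714057  0.23101565] [[-0.987  0.163 -0.001]
 [ 0.163  0.987  0.001]
 [ 0.001  0.001 -1.   ]] 0.00034667352550621166
board xy [-0.08797401 -0.04936863]
```

```bash
python3 -m jog '[[0,0,0,0,0,0.04,0],[0,0,0,0,0,0.04,0],[0,0,0,0,0,0.04,0],[0,0,0,0,0,0.039,0],[0,0,0,0,0,0,0],[0,0,0,0,0,0,0]]'; python3 - <<'E'
from rig import optics
import cv2,numpy as np
a=[cv2.resize(optics.get_image(n)['pixels'][y:y+h,x:x+w,::-1],(400,400),interpolation=cv2.INTER_CUBIC) for n,x,y,w,h in(('side',165,140,140,140),('scene',200,150,140,140))]
cv2.imwrite('pics/pre.png',np.hstack(a))
E
```

```text
time_s: 2.72
position: [0.3899, -0.0873, 0.0736]
tool_rot: [[-0.987, 0.162, 0.001], [0.162, 0.987, -0.001], [-0.002, -0.001, -1.0]]
ft_force: [-0.1, -0.8, -0.2]
grip_width: -0.0003
gripper_force: 0.0
```

View pics/pre.png

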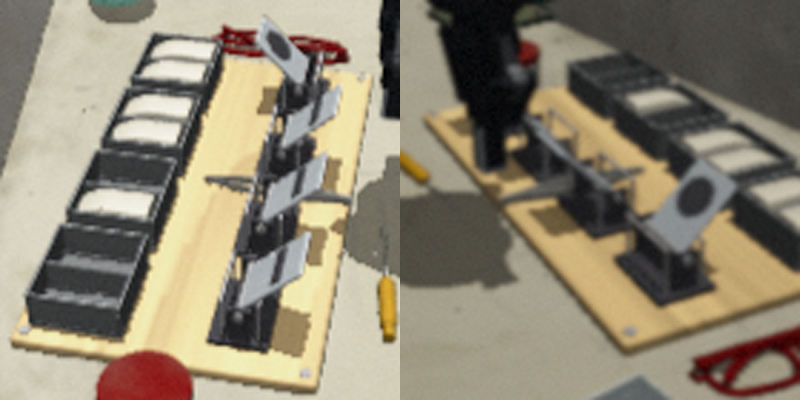

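The fingertip stands in front of the second tag (side crop 392,110) with nothing touched. I'll push slowly along tool -x.

```bash
python3 -m jog '[[0,0,0,-0.01,0,0,0],[0,0,0,-0.01,0,0,0],[0,0,0,-0.01,0,0,0],[0,0,0,-0.005,0,0,0],[0,0,0,-0.005,0,0,0],[0,0,0,-0.005,0,0,0],[0,0,0,-0.005,0,0,0],[0,0,0,-0.005,0,0,0],[0,0,0,-0.005,0,0,0],[0,0,0,-0.005,0,0,0]]'; python3 -m jog '[[0,0,0,-0.005,0,0,0],[0,0,0,-0.005,0,0,0],[0,0,0,-0.005,0,0,0],[0,0,0,-0.005,0,0,0],[0,0,0,-0.004,0,0,0],[0,0,0,0,0,0,0],[0,0,0,0,0,0,0],[0,0,0,0,0,0,0]]'; python3 - <<'E'
from rig import optics
import cv2,numpy as np
a=[cv2.resize(optics.get_image(n)['pixels'][y:y+h,x:x+w,::-1],(400,400),interpolation=cv2.INTER_CUBIC) for n,x,y,w,h in(('side',165,140,140,140),('scene',200,150,140,140))]
cv2.imwrite('pics/push.png',np.hstack(a))
E
```

```text
time_s: 4.08
position: [0.4539, -0.0982, 0.0723]
tool_rot: [[-0.987, 0.163, 0.0], [0.163, 0.987, -0.0], [-0.0, -0.0, -1.0]]
ft_force: [-1.0, -0.6, -0.1]
grip_width: -0.0004
gripper_force: 0.0
time_s: 5.08
position: [0.4771, -0.102, 0.0724]
tool_rot: [[-0.987, 0.163, -0.0], [0.163, 0.987, 0.0], [0.0, 0.0, -1.0]]
ft_force: [-0.2, 0.3, 1.1]
grip_width: 0.0001
gripper_force: 0.0
```

View pics/push.png

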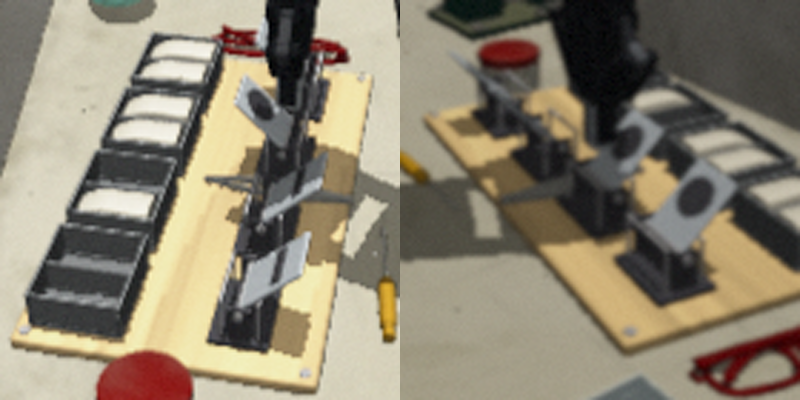

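The leaf at station two has fallen over to its disc side (disc at side crop 262,103). Now I'll back off and rise.

```bash
python3 -m jog '[[0,0,0,0.01,0,0,0],[0,0,0,0.02,0,0,0],[0,0,0,0.03,0,0,0],[0,0,0,0.03,0,0,0],[0,0,0,0,0,-0.04,0],[0,0,0,0,0,-0.04,0],[0,0,0,0,0,-0.04,0],[0,0,0,0,0,-0.03,0],[0,0,0,0,0,0,0],[0,0,0,0,0,0,0]]'; python3 - <<'E'
from rig import optics
import cv2,numpy as np
a=[cv2.resize(optics.get_image(n)['pixels'][y:y+h,x:x+w,::-1],(400,400),interpolation=cv2.INTER_CUBIC) for n,x,y,w,h in(('side',165,140,140,140),('scene',200,150,140,140))]
cv2.imwrite('pics/end.png',np.hstack(a))
E
```

```text
time_s: 6.42
position: [0.3877, -0.0871, 0.2214]
tool_rot: [[-0.987, 0.163, -0.001], [0.163, 0.987, 0.001], [0.001, 0.001, -1.0]]
ft_force: [0.3, -0.4, -0.4]
grip_width: 0.0002
gripper_force: 0.0
```

View pics/end.png

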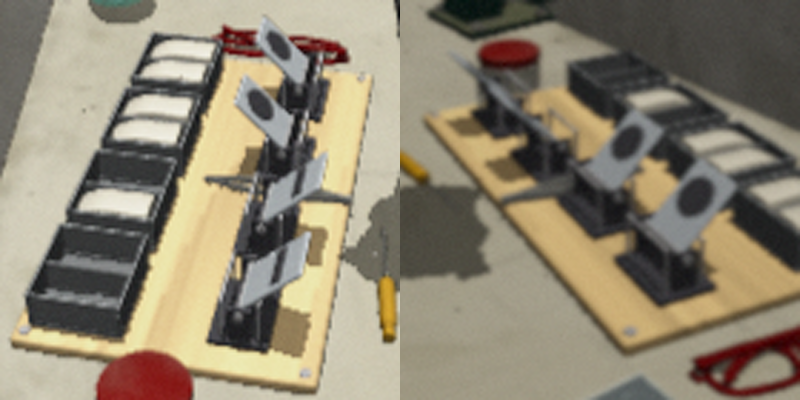

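Both full bins now show discs (side crop 280,45 and 262,103). The other two show strips, and nothing else has moved.

```bash
python3 -c "
from rig import job
print(job.close_job())"
```

```text
the job is handed in; nothing more can be done
None
```

The job is handed in: I pushed over the one wrong tag, so both full bins now show the disc, the single-bar and empty bins show the strip, and nothing else moved in the last picture.

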